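Empty the drilled slugs out of a raw casting

TASK

Two drilled-out steel slugs are lying in the bell-shaped raw casting that still has its straight bar on the side. Take the casting by the bar, tip the slugs out of it into the wide shallow tray, then stand the casting upright again on the bench where it stood and let go.

Things in the scene. Friction and masses are not known exactly. Their poses are not given: they have to be found in the camera images.
- shell: hollow aluminium bell casting, open on top, 0.25 kg: outside radius 30 mm at the foot, a straight cone to 64 mm at the rim, 50 mm tall, wall 4 mm, floor 6 mm. A level bar handle (14 mm wide, 22 mm tall, flat sides) points along its -x, roughly at the robot: 55 to 155 mm from the axis, mid-height 38 mm above the foot; pinch it near 110 mm. Origin: centre of the foot's underside, z up.
- slug_a: short steel slug left by the hole drilling: plain solid cylinder 22 mm in diameter, 16 mm tall, about 30 g. It starts standing loose on the inside floor of the casting and slides out once that is tipped by about 100 degrees. Origin at the centre of one flat end (the underside at the start), z along its axis
- slug_b: the second slug, same as slug_a: short steel slug left by the hole drilling: plain solid cylinder 22 mm in diameter, 16 mm tall, about 30 g. It starts standing loose on the inside floor of the casting and slides out once that is tipped by about 100 degrees. Origin at the centre of one flat end (the underside at the start), z along its axis
- tray: wide shallow open plastic tray, fixed to the bench, 240 mm along its own x, 180 mm along its y, 45 mm tall, walls and floor 5 mm. Origin at the centre of its underside, z up. Not the narrow deep bin at the back.

How it is judged:
On the way:
1. the casting is tipped at least 40 degrees from upright (angle between shell's own z axis and vertical above 0.7 rad), for 0.1 s.
At the end, for the whole second after the job is handed in: Both slugs lie in the tray (inside its walls, below its rim) practically at rest, and the casting stands released and still on its foot on the bench, upright within 10 degrees, within 50 mm of where it started (any heading) (x of slug_a in the frame of tray between -0.12 and 0.12 m and y of slug_a in the frame of tray between -0.09 and 0.09 m and z of each of slug_a, slug_b in the frame of tray below 0.04 m and linear speed of each of slug_a, slug_b below 0.05 m/s and x of slug_b in the frame of tray between -0.12 and 0.12 m and y of slug_b in the frame of tray between -0.09 and 0.09 m and angle between shell's own z axis and vertical below 0.175 rad and height (world z) of shell below 0.006 m and distance of shell from where it was at the start of the episode below 0.05 m and linear speed of shell below 0.02 m/s); the robot touches nothing.
It also fails if it takes over 51 s, if anything falls off the work surface, if the arm or the gripper's body presses on something with over 40 N, if the wrist force passes 120 N, or if a joint passes its speed limit or range.

ROBOT

A 7-joint arm with a two-finger parallel gripper is mounted at the origin on the work surface. World frame = base frame: x ahead of the robot, y to its left, z up, the work surface at z = 0. Lengths are in m, angles in rad, forces in N, time in s.
With the tool pointing down it reaches from about 0.425 to 0.925 m from the base axis. Payload 6.8 kg.
Tool frame: the origin (TCP) lies midway between the tips of the shut fingers; the grasp point (between the pads) lies 19 mm behind it; z points along the fingers, y is the line along which they close (so a half turn about z gives the same grasp; the last joint's range is limited). The gripper opens to 85 mm and grips with 20 to 120 N. Pads are 22 mm wide; open, the fingers measure 114 mm over their backs; the gripper's body (76 mm by 85 mm) begins 54 mm behind the grasp point. The pads swing forward as they close: fully open they stand 13 mm farther back than shut.
Start: joints at [1.235, 0.477, 0.022, 1.555, -0.011, 1.109, -0.083], TCP at [0.152, -0.658, 0.231] pointing down, gripper open.
Joint ranges: [-2.96, 2.96], [-0.34, 2.1], [-1.41, 1.46], [0.24, 2.44], [-1.37, 4.51], [0.17, 1.92], [-2.96, 2.96]. Speed limits (rad/s): [2.39, 2.39, 3.14, 3.14, 3.14, 3.14, 3.14].

INTERFACE

Orientations are given as a unit quaternion [w, x, y, z].
In Python, from station import bot gives the robot as it stands.
- The arm moves only by the tool jog_arm, never from a script. Its argument "rows" is a list of rows, each an object of numbers: "fingers": the finger opening in mm, from 0 to 85.4; "x", "y", "z": the shift along the tool's x, y, z in mm; "ax", "ay", "az": the turn, a rotation vector about the tool's x, y, z in degrees. A call has exactly 8 rows; each row shifts and turns the commanded pose from where the row before left it, along the tool's axes as they then stand; what a row does not reach is not made up. A row lasts 1/10 s, in which the tool goes at most 50 mm and 8.59 degrees, less where a joint would pass 70% of its speed; a pose out of reach is approached as far as the arm can. A call with a gripper value outside its range is refused whole. The fingers move at their own pace and stop on an object; "force" is the grip in N (left out, the last holds). Time passes only in rows, so rows that do not move let the fingers close, or fill a call up. It gives the time, the measured TCP pose, the force, the opening and the grip force at its end, in the units of the state.
- bot.get_obs(): the state, without advancing time (a new reading comes with each control period).
- bot.read_camera(name): name is "scene" or "side" or "wrist"; returns a dict with "pixels" (480x640x3 uint8, red, green, blue), "vertical_fov" (degrees; the focal length in pixels is half the picture's height over the tangent of half this angle, whatever the lens; pixels are square), "cx", "cy" (the principal point, pixels), "world_from_camera" (4x4, takes a point from camera to world coordinates). Camera axes: x right, y down, z forward; pixel columns grow to the right and rows downward; lengths in m; the calibration is good to about 2 mm. The wrist camera is an equidistant fisheye: a pixel r from the principal point sees the ray r / f radians off the axis. A picture is of the moment at which its call begins. There is no depth.
- bot.hand_in(): hands the job in; it is judged then, once.
The state is a dict: "t": time; "q": joint angles; "joint_vel": joint speeds; "joint_torque": joint torques, N m; "eef_pos": TCP position; "tool_rot": TCP orientation; "contact_force": force on the tool from outside, world axes, zero at the start; "torque": the same for the moment, N m; "gripper_width": opening from 0.0 (shut) to 1.0 (fully open); "grasp_force": force on a finger pad.
Only numpy, scipy, OpenCV 4.12 (cv2) and the standard library are available. Lean on these libraries where they do the work, as an engineer would, in place of code of your own. Each camera call takes 0.05 s, during which the arm holds its last target. There are 200 camera calls.

## Working session

There is one attempt and no reset: what is moved stays moved. The work goes in short steps, Python scripts to look and compute and a tool call to move; the robot and the scene stay as the last step left them, time stands still between calls to the robot, and variables do not carry over. Pictures are saved under pics/ and viewed, at most 10 in all, crops included, and the job is handed in when it is done.

Besides the shell and the picture viewer there is one more tool, called by a JSON object that holds its "api" and its "payload", one argument or row to a line. jog_arm: Moves the arm, as the interface text tells. Its arguments: {"type":"object","properties":{"rows":{"type":"array","items":{"type":"object","properties":{"fingers":{"type":"number"},"x":{"type":"number"},"y":{"type":"number"},"z":{"type":"number"},"ax":{"type":"number"},"ay":{"type":"number"},"az":{"type":"number"}}}},"force":{"type":"number"}},"required":["rows"]}

```bash
mkdir -p pics; ls
python3 - <<'E'
from station import bot
import cv2,numpy as np,pickle
o=bot.get_obs();print(o)
for n in("scene","side"):
    c=bot.read_camera(n);cv2.imwrite(f"pics/{n}0.png",c["pixels"][:,:,::-1]);pickle.dump(c,open(f"{n}0.pkl","wb"))
    print(n,c["vertical_fov"],c["cx"],c["cy"],np.round(c["world_from_camera"],3).tolist())
E
```

```text
pics
{'t': 0.0, 'q': array([ 1.23489896,  0.47777863,  0.02236083,  1.5564421 , -0.01152921,
        1.10929332, -0.08312933]), 'joint_vel': array([ 2.88968372e-04,  2.42252786e-05, -1.26078196e-03, -1.23150527e-03,
       -1.10176917e-03, -1.97589599e-03,  3.70937616e-04]), 'joint_torque': array([-1.04982093e-03, -5.96454155e+01,  1.60773374e+00, -2.81196588e+01,
        1.24791704e-02,  9.35071061e-03,  4.14354042e-05]), 'eef_pos': array([ 0.15228647, -0.65699689,  0.23034446]), 'tool_rot': array([-8.82326100e-04,  9.93522394e-01,  1.13632959e-01, -1.59386288e-04]), 'contact_force': array([-0.53063337,  1.09602737, -0.14426068]), 'torque': array([-0.01131941, -0.00932941, -0.05592785]), 'grasp_force': 0.0, 'gripper_width': 1.001157052100463}
scene 49.24744376068692 325.9495579581073 235.26268191624467 [[-0.791, 0.401, -0.462, 0.908], [0.612, 0.544, -0.574, 0.391], [0.021, -0.737, -0.676, 0.523], [0.0, 0.0, 0.0, 1.0]]
side 47.11583679565694 314.80716093756826 236.95987095507232 [[0.949, -0.154, 0.275, 0.354], [-0.315, -0.499, 0.807, -0.704], [0.013, -0.853, -0.522, 0.492], [0.0, 0.0, 0.0, 1.0]]
```

View pics/scene0.png

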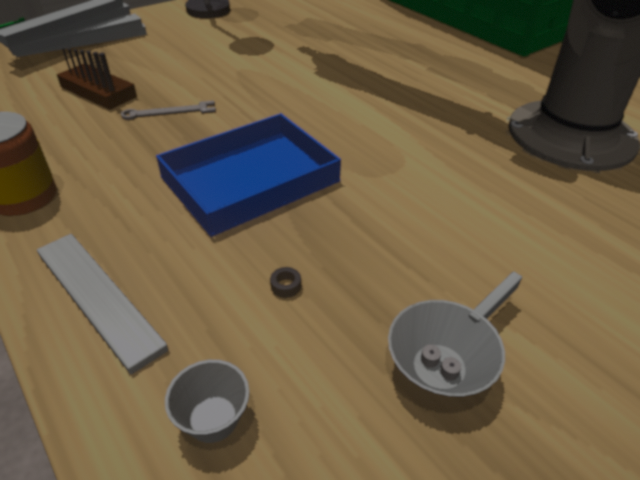

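View pics/side0.png

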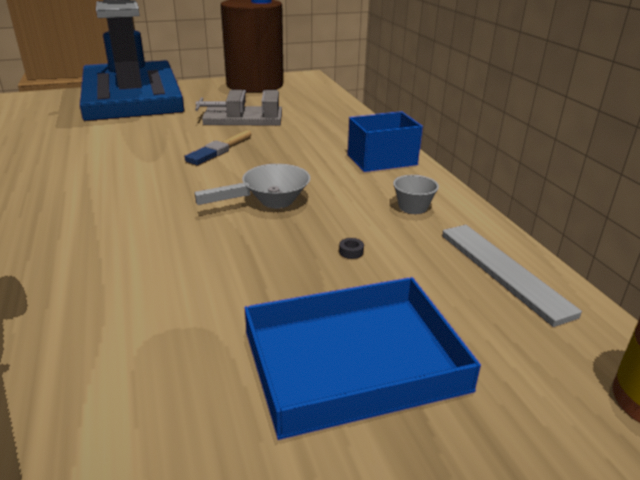

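The scene view shows the casting with its rim centred near (445,350), the bar's end near (517,278) and both slugs inside. The tray's rim corners are at about (160,160), (282,119), (339,163) and (208,211). In the side view the rim is centred near (276,184), the bar's end is at (197,196), and the tray rim corners are (247,308), (411,284), (475,365) and (280,412).

```bash
cat > h.py <<'E'
import numpy as np,pickle
def px(c,u,v,z):
    f=240/np.tan(np.radians(c["vertical_fov"]/2));T=c["world_from_camera"]
    d=T[:3,:3]@[(u-c["cx"])/f,(v-c["cy"])/f,1];return T[:3,3]+d*(z-T[2,3])/d[2]
E
python3 - <<'E'
from h import *
S={"scene":dict(rim=[(389,345),(503,350),(446,305),(443,400)],bar=[(517,278),(477,317)],tray=[(160,160),(282,119),(339,163),(208,211)]),
"side":dict(rim=[(243,184),(309,184),(276,167)],bar=[(197,196),(246,189)],tray=[(247,308),(411,284),(475,365),(280,412)])}
for n,s in S.items():
    c=pickle.load(open(n+"0.pkl","rb"))
    for k,z in(("rim",.05),("bar",.049),("tray",.045)):
        P=np.array([px(c,u,v,z)[:2] for u,v in s[k]]);print(n,k,P.round(3).tolist(),P.mean(0).round(3))
E
```

```text
scene rim [[0.638, 0.17], [0.542, 0.25], [0.545, 0.169], [0.64, 0.251]] [0.591 0.21 ]
scene bar [[0.441, 0.191], [0.529, 0.202]] [0.485 0.197]
scene tray [[0.685, -0.311], [0.457, -0.304], [0.46, -0.138], [0.684, -0.155]] [ 0.572 -0.227]
side rim [[0.52, 0.193], [0.635, 0.158], [0.596, 0.248]] [0.584 0.199]
side bar [[0.434, 0.171], [0.521, 0.173]] [0.477 0.172]
side tray [[0.451, -0.153], [0.676, -0.169], [0.675, -0.33], [0.447, -0.328]] [ 0.563 -0.245]
```

{"api": "jog_arm", "payload": {
  "rows": [
    {"x":37,"y":-28,"fingers":85},
    {"x":37,"y":-28},
    {"x":37,"y":-28},
    {"x":37,"y":-28},
    {"x":37,"y":-28},
    {"x":37,"y":-28},
    {"x":37,"y":-28},
    {"x":37,"y":-28}
  ]
}}

```text
invalid input
```

{"api": "jog_arm", "payload": {
  "rows": [
    {"x":37,"y":-28},
    {"x":37,"y":-28},
    {"ax":8.5},
    {"ax":8.5},
    {"ax":8.5},
    {"ax":8.5},
    {"ax":8.5},
    {"ax":8.5}
  ]
}}

```text
invalid input
```

```bash
python3 -c "
from station import bot;o=bot.get_obs();print(o['q'].round(2),o['eef_pos'],o['tool_rot'])"
```

```text
[ 1.23  0.48  0.02  1.56 -0.01  1.11 -0.08] [ 0.15230726 -0.657044    0.23041525] [-8.25363140e-04  9.93519775e-01  1.13656305e-01 -1.42927500e-04]
```

{"api": "jog_arm", "payload": {
  "rows": [
    {"fingers":85,"x":37,"y":-28,"z":0,"ax":0,"ay":0,"az":0},
    {"fingers":85,"x":37,"y":-28,"z":0,"ax":0,"ay":0,"az":0},
    {"fingers":85,"x":37,"y":-28,"z":0,"ax":0,"ay":0,"az":0},
    {"fingers":85,"x":37,"y":-28,"z":0,"ax":0,"ay":0,"az":0},
    {"fingers":85,"x":37,"y":-28,"z":0,"ax":0,"ay":0,"az":0},
    {"fingers":85,"x":37,"y":-28,"z":0,"ax":0,"ay":0,"az":0},
    {"fingers":85,"x":37,"y":-28,"z":0,"ax":0,"ay":0,"az":0},
    {"fingers":85,"x":37,"y":-28,"z":0,"ax":0,"ay":0,"az":0}
  ]
}}

```text
t: 0.9
eef_pos: [0.3909, -0.3708, 0.2311]
tool_rot: [-0.0, 0.994, 0.114, -0.0]
contact_force: [0.8, -0.7, 0.0]
gripper_width: 0.996
grasp_force: 0.0
```

Works with full rows. Continue to the waypoint and test the roll in the air.

{"api": "jog_arm", "payload": {
  "rows": [
    {"fingers":85,"x":37,"y":-28,"z":0,"ax":0,"ay":0,"az":0},
    {"fingers":85,"x":37,"y":-28,"z":0,"ax":0,"ay":0,"az":0},
    {"fingers":85,"x":0,"y":0,"z":0,"ax":8.5,"ay":0,"az":0},
    {"fingers":85,"x":0,"y":0,"z":0,"ax":8.5,"ay":0,"az":0},
    {"fingers":85,"x":0,"y":0,"z":0,"ax":8.5,"ay":0,"az":0},
    {"fingers":85,"x":0,"y":0,"z":0,"ax":8.5,"ay":0,"az":0},
    {"fingers":85,"x":0,"y":0,"z":0,"ax":8.5,"ay":0,"az":0},
    {"fingers":85,"x":0,"y":0,"z":0,"ax":8.5,"ay":0,"az":0}
  ]
}}

```text
t: 1.7
eef_pos: [0.4497, -0.3022, 0.2315]
tool_rot: [-0.43, 0.896, 0.102, -0.049]
contact_force: [-0.5, -0.2, -0.5]
gripper_width: 0.993
grasp_force: 0.0
```

```bash
python3 -c "
from station import bot;o=bot.get_obs();print(o['q'].round(2),o['eef_pos'],o['tool_rot'])"
```

```text
[ 0.88  0.72 -0.21  1.44 -0.38  1.73 -0.6 ] [ 0.4497308  -0.30216683  0.23148739] [-0.43002357  0.89568836  0.1022729  -0.04860388]
```

The + roll drives joint 6 to its limit and joint 5 towards its short side, so I'll test the other direction.

{"api": "jog_arm", "payload": {
  "rows": [
    {"fingers":85,"x":0,"y":0,"z":0,"ax":-8.5,"ay":0,"az":0},
    {"fingers":85,"x":0,"y":0,"z":0,"ax":-8.5,"ay":0,"az":0},
    {"fingers":85,"x":0,"y":0,"z":0,"ax":-8.5,"ay":0,"az":0},
    {"fingers":85,"x":0,"y":0,"z":0,"ax":-8.5,"ay":0,"az":0},
    {"fingers":85,"x":0,"y":0,"z":0,"ax":-8.5,"ay":0,"az":0},
    {"fingers":85,"x":0,"y":0,"z":0,"ax":-8.5,"ay":0,"az":0},
    {"fingers":85,"x":0,"y":0,"z":0,"ax":-8.5,"ay":0,"az":0},
    {"fingers":85,"x":0,"y":0,"z":0,"ax":-8.5,"ay":0,"az":0}
  ]
}}

```text
t: 2.5
eef_pos: [0.4501, -0.3011, 0.2323]
tool_rot: [0.15, 0.982, 0.112, 0.019]
contact_force: [-0.5, -1.6, 0.1]
gripper_width: 0.998
grasp_force: 0.0
```

{"api": "jog_arm", "payload": {
  "rows": [
    {"fingers":85,"x":0,"y":0,"z":0,"ax":-8.5,"ay":0,"az":0},
    {"fingers":85,"x":0,"y":0,"z":0,"ax":-8.5,"ay":0,"az":0},
    {"fingers":85,"x":0,"y":0,"z":0,"ax":-8.5,"ay":0,"az":0},
    {"fingers":85,"x":0,"y":0,"z":0,"ax":-8.5,"ay":0,"az":0},
    {"fingers":85,"x":0,"y":0,"z":0,"ax":-8.5,"ay":0,"az":0},
    {"fingers":85,"x":0,"y":0,"z":0,"ax":-8.5,"ay":0,"az":0},
    {"fingers":85,"x":0,"y":0,"z":0,"ax":-8.5,"ay":0,"az":0},
    {"fingers":85,"x":0,"y":0,"z":0,"ax":-8.5,"ay":0,"az":0}
  ]
}}

```text
t: 3.3
eef_pos: [0.4461, -0.3019, 0.2294]
tool_rot: [0.63, 0.768, 0.089, 0.064]
contact_force: [0.5, -0.8, 0.4]
gripper_width: 0.994
grasp_force: 0.0
```

```bash
python3 -c "
from station import bot;o=bot.get_obs();print(o['q'].round(2),o['eef_pos'],o['tool_rot'])"
```

```text
[-0.09  0.53 -0.12  2.4   1.56  1.43 -2.9 ] [ 0.44608864 -0.3018984   0.2294131 ] [0.6304886  0.76836712 0.08931177 0.06418328]
```

```bash
cat > kin.py <<'E'
import numpy as np,itertools
from scipy.spatial.transform import Rotation as R
from scipy.optimize import least_squares
# rows: q, pos, quat wxyz
D=[([1.23489896,.47777863,.02236083,1.5564421,-.01152921,1.10929332,-.08312933],[.15228647,-.65699689,.23034446],[-8.8e-4,.993522,.113633,-1.6e-4]),
([.88,.72,-.21,1.44,-.38,1.73,-.6],[.4497308,-.30216683,.23148739],[-.43002357,.89568836,.1022729,-.04860388]),
([-.09,.53,-.12,2.4,1.56,1.43,-2.9],[.44608864,-.3018984,.2294131],[.6304886,.76836712,.08931177,.06418328])]
def fk(q,p,s):
    b,c,h,L1,a,a2,L2,w,L3,d,d2=p
    Z=lambda t:R.from_euler('z',t);Y=lambda t:R.from_euler('y',t)
    Ro=R.identity();x=np.zeros(3)
    for r,t in((Z(s[0]*q[0]+b),(0,d,h)),(Y(q[1]),(0,0,L1)),(Z(s[1]*q[2]),(a,d2,0)),(Y(q[3]),(a2,0,L2)),(Z(s[2]*q[4]),(0,0,0)),(Y(q[5]),(w,0,L3)),(Z(s[3]*q[6]+c),(0,0,0))):
        Ro=Ro*r;x=x+Ro.apply(t)
    return x,Ro
def res(p,s,D=D):
    o=[]
    for q,x,w in D:
        X,r=fk(q,p,s);o+=[(X-x)*3,(r.inv()*R.from_quat(w,scalar_first=True)).as_rotvec()]
    return np.concatenate(o+[np.r_[(np.array(p)[[4,5,7,9,10]])*.02]])
if __name__=="__main__":
    B=[]
    for s in itertools.product((1,-1),repeat=4):
        for b0 in(0,3.14):
            for c0 in (0,3.14,1.57,-1.57):
                f=least_squares(res,[b0,c0,.33,.4,0,0,.4,0,.25,0,0],args=(s,));B.append((f.cost,s,f.x))
    B.sort(key=lambda t:t[0])
    for b in B[:5]:print(b[0],b[1],b[2].round(3).tolist())
E
python3 kin.py
```

```text
8.535580425226591e-05 (-1, -1, -1, -1) [0.004, -4.711, 0.327, 0.513, 0.017, 0.002, 0.486, 0.012, 0.326, 0.005, -0.07]
8.535580425226725e-05 (-1, -1, -1, -1) [0.004, 1.573, 0.327, 0.513, 0.017, 0.002, 0.486, 0.012, 0.326, 0.005, -0.07]
8.53558042522677e-05 (-1, -1, -1, -1) [0.004, 1.573, 0.327, 0.513, 0.017, 0.002, 0.486, 0.012, 0.326, 0.005, -0.07]
8.535580425227244e-05 (-1, -1, -1, -1) [0.004, 1.573, 0.327, 0.513, 0.017, 0.002, 0.486, 0.012, 0.326, 0.005, -0.07]
8.535580425227288e-05 (-1, -1, -1, -1) [0.004, 1.573, 0.327, 0.513, 0.017, 0.002, 0.486, 0.012, 0.326, 0.005, -0.07]
```

```bash
cat > plan.py <<'E'
from kin import *
P=[0.004,1.573,0.327,0.513,0.017,0.002,0.486,0.012,0.326,0.005,-0.07];S=(-1,)*4
lo=np.array([-2.96,-.34,-1.41,.24,-1.37,.17,-2.96])+.05;hi=np.array([2.96,2.1,1.46,2.44,4.51,1.92,2.96])-.05
def ik(x,r,q0):
    def f(q):
        X,rr=fk(q,P,S);return np.r_[(X-x)*5,(rr.inv()*r).as_rotvec(),(q-q0)*.003]
    s=least_squares(f,np.clip(q0,lo+.001,hi-.001),bounds=(lo,hi),max_nfev=60);e=f(s.x)[:6];return s.x,np.abs(e).max()
def down(phi): # tool x along heading phi, z down
    c,s_=np.cos(phi),np.sin(phi);return R.from_matrix(np.array([[c,s_,0],[s_,-c,0],[0,0,-1]]).T.T)
if __name__=="__main__":
    tray=np.array([.567,-.235]);out=[]
    for deg in range(-100,101,20):
        for flip in(0,1):
            for sg in(1,-1):
                for z in(.2,.26):
                    phi=np.radians(deg);r0=down(phi)*R.from_euler('z',np.pi*flip)
                    bar=np.array([np.cos(phi),np.sin(phi)]);u=np.array([np.sin(phi),-np.cos(phi)])*sg # opening dir for +roll about bar
                    g=np.r_[tray-.05*u-.11*bar,z]
                    q=np.array([-np.arctan2(g[1],g[0]),.5,0,1.6,0,1.1,0.]);worst=0;ok=[];
                    for k in range(0,111,10):
                        r=R.from_rotvec(np.r_[bar,0]*np.radians(k*sg))*r0
                        x=g+.019*r.apply([0,0,1])
                        if k==0:
                            c=[ik(x,r,np.r_[q[:6],q7]) for q7 in(-2,0,2)];q,e=min(c,key=lambda t:t[1])
                        else:q,e=ik(x,r,q)
                        if e>.02:break
                        ok.append(k);m=min((q-lo).min(),(hi-q).min())
                    out.append((max(ok,default=-1),deg,flip,sg,z,m,q.round(2).tolist()))
    out.sort(key=lambda t:(-t[0],-t[5]))
    for o in out[:14]:print(o[:5],round(o[5],2),o[6])
E
time python3 plan.py
```

```text
(110, -20, 0, 1, 0.2) 0.19 [1.11, 1.1, -0.47, 1.84, -1.08, 1.68, -0.42]
(110, 0, 1, -1, 0.2) 0.17 [-0.37, 1.1, 0.24, 2.09, 1.32, 1.7, 0.02]
(110, -20, 1, 1, 0.2) 0.13 [1.03, 1.08, -0.37, 1.84, -1.13, 1.74, 2.77]
(110, 20, 1, -1, 0.26) 0.09 [-0.54, 1.12, 0.52, 2.3, 1.64, 1.47, -0.24]
(110, -20, 1, -1, 0.2) 0.09 [-0.41, 1.13, 0.29, 1.89, 1.0, 1.78, 0.27]
(110, -20, 0, 1, 0.26) 0.08 [1.01, 0.96, -0.35, 1.9, -1.19, 1.79, -0.41]
(110, -20, 1, 1, 0.26) 0.04 [0.95, 0.95, -0.28, 1.9, -1.22, 1.83, 2.75]
(110, 20, 1, -1, 0.2) 0.03 [-0.17, 1.09, 0.14, 2.24, 1.75, 1.84, -0.21]
(110, 0, 1, -1, 0.26) 0.02 [-0.24, 0.93, 0.11, 2.15, 1.42, 1.85, 0.09]
(110, -40, 0, 1, 0.2) 0.02 [1.28, 1.14, -0.65, 2.05, -1.3, 1.37, -0.19]
(110, -40, 0, 1, 0.26) 0.0 [1.37, 1.06, -0.77, 2.11, -1.32, 1.31, -0.27]
(110, -40, 1, 1, 0.26) 0.0 [1.37, 1.06, -0.77, 2.11, -1.32, 1.31, 2.87]
(110, -20, 1, -1, 0.26) 0.0 [-0.35, 0.98, 0.23, 1.95, 1.07, 1.87, 0.31]
(110, -20, 0, -1, 0.26) 0.0 [-0.35, 0.98, 0.23, 1.95, 1.07, 1.87, -2.84]
real	0m19.789s
user	0m20.332s
sys	0m0.032s
```

{"api": "jog_arm", "payload": {
  "rows": [
    {"fingers":85,"x":0,"y":0,"z":0,"ax":8.5,"ay":0,"az":0},
    {"fingers":85,"x":0,"y":0,"z":0,"ax":8.5,"ay":0,"az":0},
    {"fingers":85,"x":0,"y":0,"z":0,"ax":8.5,"ay":0,"az":0},
    {"fingers":85,"x":0,"y":0,"z":0,"ax":8.5,"ay":0,"az":0},
    {"fingers":85,"x":0,"y":0,"z":0,"ax":8.5,"ay":0,"az":0},
    {"fingers":85,"x":0,"y":0,"z":0,"ax":8.5,"ay":0,"az":0},
    {"fingers":85,"x":0,"y":0,"z":0,"ax":8.5,"ay":0,"az":0},
    {"fingers":85,"x":0,"y":0,"z":0,"ax":8.5,"ay":0,"az":0}
  ]
}}

```text
t: 4.1
eef_pos: [0.4415, -0.3032, 0.2267]
tool_rot: [0.138, 0.985, 0.105, -0.001]
contact_force: [0.2, -0.3, -0.5]
gripper_width: 0.992
grasp_force: 0.0
```

{"api": "jog_arm", "payload": {
  "rows": [
    {"fingers":85,"x":0,"y":0,"z":0,"ax":8.5,"ay":0,"az":0},
    {"fingers":85,"x":0,"y":0,"z":0,"ax":2,"ay":0,"az":0},
    {"fingers":85,"x":12,"y":-43,"z":0,"ax":0,"ay":0,"az":0},
    {"fingers":85,"x":12,"y":-43,"z":0,"ax":0,"ay":0,"az":0},
    {"fingers":85,"x":12,"y":-43,"z":0,"ax":0,"ay":0,"az":0},
    {"fingers":85,"x":12,"y":-43,"z":0,"ax":0,"ay":0,"az":0},
    {"fingers":85,"x":12,"y":-43,"z":0,"ax":0,"ay":0,"az":0},
    {"fingers":85,"x":12,"y":-43,"z":0,"ax":0,"ay":0,"az":0}
  ]
}}

```text
t: 4.9
eef_pos: [0.4575, -0.0365, 0.1984]
tool_rot: [0.05, 0.993, 0.104, -0.011]
contact_force: [0.3, -0.1, 0.7]
gripper_width: 0.996
grasp_force: 0.0
```

{"api": "jog_arm", "payload": {
  "rows": [
    {"fingers":85,"x":12,"y":-43,"z":0,"ax":0,"ay":0,"az":0},
    {"fingers":85,"x":12,"y":-43,"z":0,"ax":0,"ay":0,"az":0},
    {"fingers":85,"x":12,"y":-43,"z":0,"ax":0,"ay":0,"az":0},
    {"fingers":85,"x":12,"y":-43,"z":0,"ax":0,"ay":0,"az":0},
    {"fingers":85,"x":12,"y":-43,"z":0,"ax":0,"ay":0,"az":0},
    {"fingers":85,"x":0,"y":0,"z":0,"ax":0,"ay":0,"az":-8.5},
    {"fingers":85,"x":0,"y":0,"z":0,"ax":0,"ay":0,"az":-8.5},
    {"fingers":85,"x":0,"y":0,"z":0,"ax":0,"ay":0,"az":-8.5}
  ]
}}

```text
t: 5.7
eef_pos: [0.4715, 0.1839, 0.1752]
tool_rot: [0.046, 0.945, 0.324, -0.023]
contact_force: [0.4, -0.7, 0.1]
gripper_width: 0.992
grasp_force: 0.0
```

{"api": "jog_arm", "payload": {
  "rows": [
    {"fingers":85,"x":0,"y":0,"z":0,"ax":0,"ay":0,"az":-8.5},
    {"fingers":85,"x":0,"y":0,"z":0,"ax":0,"ay":0,"az":-8.5},
    {"fingers":85,"x":0,"y":0,"z":0,"ax":0,"ay":0,"az":-8.5},
    {"fingers":85,"x":0,"y":0,"z":0,"ax":0,"ay":0,"az":-8.5},
    {"fingers":85,"x":0,"y":0,"z":0,"ax":0,"ay":0,"az":-8.5},
    {"fingers":85,"x":0,"y":0,"z":0,"ax":0,"ay":0,"az":-8.5},
    {"fingers":85,"x":0,"y":0,"z":0,"ax":0,"ay":0,"az":-8.5},
    {"fingers":85,"x":0,"y":0,"z":0,"ax":0,"ay":0,"az":-8.5}
  ]
}}

```text
t: 6.5
eef_pos: [0.4717, 0.1833, 0.1754]
tool_rot: [0.026, 0.602, 0.797, -0.045]
contact_force: [0.5, -0.2, -0.0]
gripper_width: 0.995
grasp_force: 0.0
```

{"api": "jog_arm", "payload": {
  "rows": [
    {"fingers":85,"x":0,"y":0,"z":0,"ax":0,"ay":0,"az":-8.5},
    {"fingers":85,"x":0,"y":0,"z":0,"ax":0,"ay":0,"az":-8.5},
    {"fingers":85,"x":0,"y":0,"z":0,"ax":0,"ay":0,"az":-8.5},
    {"fingers":85,"x":0,"y":0,"z":0,"ax":0,"ay":0,"az":-8.5},
    {"fingers":85,"x":0,"y":0,"z":0,"ax":0,"ay":0,"az":-8.5},
    {"fingers":85,"x":0,"y":0,"z":0,"ax":0,"ay":0,"az":-8.5},
    {"fingers":85,"x":0,"y":0,"z":0,"ax":0,"ay":0,"az":-8.5},
    {"fingers":85,"x":0,"y":0,"z":0,"ax":0,"ay":0,"az":-8.5}
  ]
}}

```text
t: 7.3
eef_pos: [0.4717, 0.1832, 0.1754]
tool_rot: [-0.004, 0.054, 0.997, -0.051]
contact_force: [-0.6, 0.1, 0.0]
gripper_width: 0.994
grasp_force: 0.0
```

Run:
```python
from station import bot
import cv2,numpy as np,pickle
o=bot.get_obs();print(o['q'].round(2),o['eef_pos'].round(4),o['tool_rot'].round(4))
c=bot.read_camera("wrist");cv2.imwrite("pics/w1.png",c["pixels"][:,:,::-1]);pickle.dump(c,open("w1.pkl","wb"))
print(c["vertical_fov"],c["cx"],c["cy"],c["world_from_camera"].round(3).tolist())
```

```text
[ 0.24  0.47 -0.99  1.93  0.53  1.09  0.46] [0.4717 0.1832 0.1754] [-0.0035  0.054   0.9972 -0.0515]
65.70646984690485 323.05173402824107 237.4330064816991 [[0.107, 0.96, 0.259, 0.405], [0.989, -0.076, -0.127, 0.205], [-0.103, 0.27, -0.957, 0.319], [0.0, 0.0, 0.0, 1.0]]
```

View pics/w1.png

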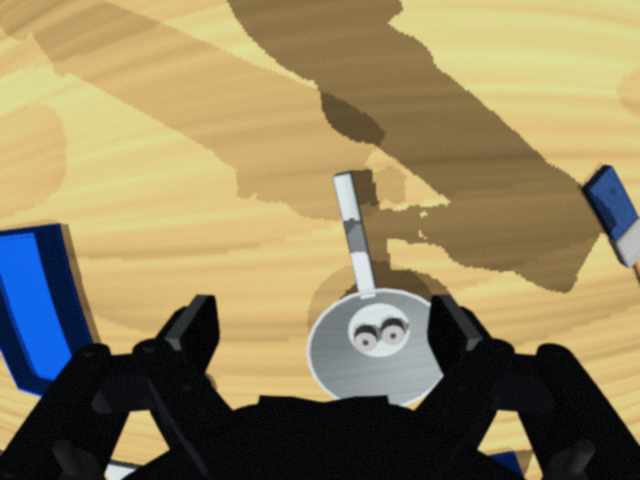

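The wrist view shows the bar from its far end at (343,174) to the rim at (367,292), and the rim's ellipse spans about x 307–450, y 288–405. Tool roll is about 6° off vertical.

```bash
cat >> h.py <<'E'
from scipy.spatial.transform import Rotation as R
def wpx(c,u,v,z):
    f=240/np.tan(np.radians(c["vertical_fov"]/2));T=c["world_from_camera"]
    x,y=u-c["cx"],v-c["cy"];r=np.hypot(x,y);a=r/f
    d=T[:3,:3]@[np.sin(a)*x/r,np.sin(a)*y/r,np.cos(a)];return T[:3,3]+d*(z-T[2,3])/d[2]
def go(o,x,r):
    "tool-frame shift mm and rotvec deg from obs o to pose (x,r)"
    r0=R.from_quat(o["tool_rot"],scalar_first=True)
    return (r0.inv().apply(np.array(x)-o["eef_pos"])*1e3).round(1),np.degrees((r0.inv()*r).as_rotvec()).round(1)
E
python3 - <<'E'
from h import *
from plan import down
from station import bot
c=pickle.load(open("w1.pkl","rb"))
e=wpx(c,343,174,.049);n=wpx(c,367,292,.049)
b=n-e;b/=np.linalg.norm(b);print("end",e,"near",n,np.linalg.norm(n-e),"yaw",np.degrees(np.arctan2(b[1],b[0])))
print("rim",[wpx(c,u,v,.05).round(3)[:2].tolist() for u,v in((307,352),(378,288))])
g=e+.045*b;print("grasp",g,"centre",e+.155*b)
phi=np.arctan2(b[1],b[0]);r=down(phi+np.pi)
o=bot.get_obs();print(go(o,[g[0],g[1],.10],r),go(o,[g[0],g[1],.023],r))
E
```

```text
end [0.43115333 0.18876487 0.049     ] near [0.52493738 0.19907219 0.049     ] 0.09434876452842313 yaw 6.271915317458945
rim [[0.578, 0.144], [0.522, 0.208]]
grasp [0.47588399 0.19368098 0.049     ] centre [0.58522559 0.20569816 0.049     ]
(array([-3.2, 18.7, 73.7]), array([ -5.9,  -0.8, -12.1])) (array([ -3.4,  26.6, 150.3]), array([ -5.9,  -0.8, -12.1]))
```

{"api": "jog_arm", "payload": {
  "rows": [
    {"fingers":85,"x":-3,"y":19,"z":40,"ax":0,"ay":0,"az":0},
    {"fingers":85,"x":0,"y":0,"z":33,"ax":0,"ay":0,"az":0},
    {"fingers":85,"x":0,"y":0,"z":0,"ax":-3,"ay":-0.4,"az":-6},
    {"fingers":85,"x":0,"y":0,"z":0,"ax":-3,"ay":-0.4,"az":-6},
    {"fingers":85,"x":0,"y":0,"z":10,"ax":0,"ay":0,"az":0},
    {"fingers":85,"x":0,"y":0,"z":10,"ax":0,"ay":0,"az":0},
    {"fingers":85,"x":0,"y":0,"z":0,"ax":0,"ay":0,"az":0},
    {"fingers":85,"x":0,"y":0,"z":0,"ax":0,"ay":0,"az":0}
  ]
}}

```text
t: 8.15
eef_pos: [0.4759, 0.1952, 0.0809]
tool_rot: [0.001, -0.048, 0.999, 0.001]
contact_force: [-0.4, -0.0, 0.4]
gripper_width: 0.994
grasp_force: 0.0
```

Run:
```python
from h import *
from plan import down
from station import bot
o=bot.get_obs();print(o['q'].round(2),o['eef_pos'],o['contact_force'])
print(go(o,[.4759,.1937,.021],down(np.radians(186.3))))
```

```text
[ 0.25  0.62 -0.97  2.02  0.68  0.87  0.55] [0.47593258 0.19517167 0.08092725] [-0.42601696 -0.01521763  0.37958753]
(array([ 0.3, -1.6, 59.9]), array([ 0.1,  0.1, -0.9]))
```

{"api": "jog_arm", "payload": {
  "force": 100,
  "rows": [
    {"fingers":85,"x":0,"y":-1.5,"z":20,"ax":0,"ay":0,"az":-1},
    {"fingers":85,"x":0,"y":0,"z":20,"ax":0,"ay":0,"az":0},
    {"fingers":85,"x":0,"y":0,"z":19,"ax":0,"ay":0,"az":0},
    {"fingers":85,"x":0,"y":0,"z":0,"ax":0,"ay":0,"az":0},
    {"fingers":30,"x":0,"y":0,"z":0,"ax":0,"ay":0,"az":0},
    {"fingers":20,"x":0,"y":0,"z":0,"ax":0,"ay":0,"az":0},
    {"fingers":5,"x":0,"y":0,"z":0,"ax":0,"ay":0,"az":0},
    {"fingers":0,"x":0,"y":0,"z":0,"ax":0,"ay":0,"az":0}
  ]
}}

```text
t: 8.95
eef_pos: [0.477, 0.1934, 0.0229]
tool_rot: [0.002, -0.056, 0.998, 0.001]
contact_force: [-0.0, 0.1, 0.3]
gripper_width: 0.329
grasp_force: 0.0
```

{"api": "jog_arm", "payload": {
  "rows": [
    {"fingers":0,"x":0,"y":0,"z":0,"ax":0,"ay":0,"az":0},
    {"fingers":0,"x":0,"y":0,"z":0,"ax":0,"ay":0,"az":0},
    {"fingers":0,"x":0,"y":0,"z":0,"ax":0,"ay":0,"az":0},
    {"fingers":0,"x":0,"y":0,"z":0,"ax":0,"ay":0,"az":0},
    {"fingers":0,"x":0,"y":0,"z":0,"ax":0,"ay":0,"az":0},
    {"fingers":0,"x":0,"y":0,"z":0,"ax":0,"ay":0,"az":0},
    {"fingers":0,"x":0,"y":0,"z":0,"ax":0,"ay":0,"az":0},
    {"fingers":0,"x":0,"y":0,"z":0,"ax":0,"ay":0,"az":0}
  ]
}}

```text
t: 9.75
eef_pos: [0.4767, 0.1933, 0.0224]
tool_rot: [0.002, -0.057, 0.998, 0.001]
contact_force: [-1.3, -1.0, 5.4]
gripper_width: 0.144
grasp_force: 97.6
```

{"api": "jog_arm", "payload": {
  "rows": [
    {"fingers":0,"x":0,"y":0,"z":-8,"ax":0,"ay":0,"az":0},
    {"fingers":0,"x":0,"y":0,"z":-15,"ax":0,"ay":0,"az":0},
    {"fingers":0,"x":0,"y":0,"z":-25,"ax":0,"ay":0,"az":0},
    {"fingers":0,"x":0,"y":0,"z":-30,"ax":0,"ay":0,"az":0},
    {"fingers":0,"x":0,"y":0,"z":-30,"ax":0,"ay":0,"az":0},
    {"fingers":0,"x":0,"y":0,"z":-30,"ax":0,"ay":0,"az":0},
    {"fingers":0,"x":0,"y":0,"z":-30,"ax":0,"ay":0,"az":0},
    {"fingers":0,"x":0,"y":0,"z":-15,"ax":0,"ay":0,"az":0}
  ]
}}

```text
t: 10.55
eef_pos: [0.4763, 0.1934, 0.208]
tool_rot: [0.003, -0.057, 0.998, 0.001]
contact_force: [1.0, 1.2, -2.3]
gripper_width: 0.14
grasp_force: 97.7
```

Run:
```python
from h import *
from plan import down
from station import bot
import cv2
o=bot.get_obs();print(o['q'].round(2),o['eef_pos'],o['contact_force'],o['torque'])
c=bot.read_camera("wrist");cv2.imwrite("pics/w2.png",c["pixels"][:,:,::-1])
for deg in(-10,0):
    phi=np.radians(deg);bar=np.array([np.cos(phi),np.sin(phi)]);u=-np.array([np.sin(phi),-np.cos(phi)])
    g=np.array([.575,-.232])-.05*u-.11*bar;print(deg,g,go(o,[g[0],g[1],.21],down(phi+np.pi)))
```

```text
[ 0.4   0.46 -1.14  1.91  0.48  1.07  0.74] [0.47625712 0.19336423 0.20795405] [ 0.96485194  1.22962518 -2.30454248] [-0.00704154  0.21017896 -0.04114915]
-10 [ 0.45798874 -0.26213909] (array([  69.6, -450.5,   -3.5]), array([ 0.2,  0.3, 16.5]))
0 [ 0.465 -0.282] (array([  64.9, -471. ,   -3.6]), array([0.2, 0.3, 6.5]))
```

View pics/w2.png

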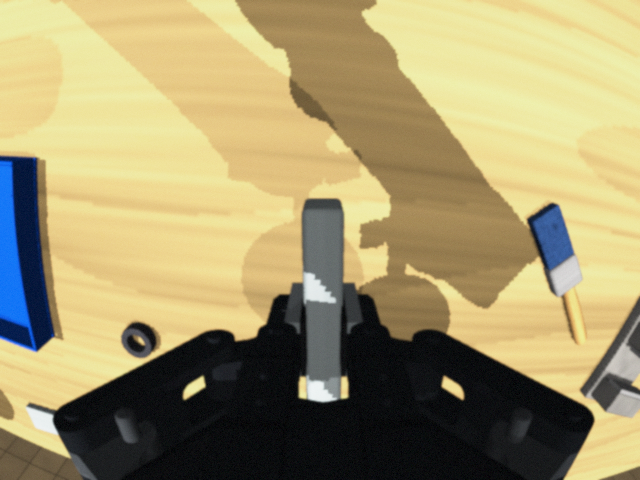

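The bar is held straight between the pads (x≈322, rows 200–400). Now I carry it towards the tray.

{"api": "jog_arm", "payload": {
  "rows": [
    {"fingers":0,"x":3,"y":-18,"z":0,"ax":0,"ay":0,"az":0},
    {"fingers":0,"x":6,"y":-36,"z":0,"ax":0,"ay":0,"az":0},
    {"fingers":0,"x":6,"y":-36,"z":0,"ax":0,"ay":0,"az":0},
    {"fingers":0,"x":6,"y":-36,"z":0,"ax":0,"ay":0,"az":0},
    {"fingers":0,"x":6,"y":-36,"z":0,"ax":0,"ay":0,"az":0},
    {"fingers":0,"x":6,"y":-36,"z":0,"ax":0,"ay":0,"az":0},
    {"fingers":0,"x":6,"y":-36,"z":0,"ax":0,"ay":0,"az":0},
    {"fingers":0,"x":6,"y":-36,"z":0,"ax":0,"ay":0,"az":0}
  ]
}}

```text
t: 11.4
eef_pos: [0.4604, -0.0823, 0.2035]
tool_rot: [0.001, -0.057, 0.998, 0.001]
contact_force: [1.2, -0.7, -2.7]
gripper_width: 0.145
grasp_force: 97.8
```

{"api": "jog_arm", "payload": {
  "rows": [
    {"fingers":0,"x":6,"y":-36,"z":0,"ax":0,"ay":0,"az":0},
    {"fingers":0,"x":6,"y":-36,"z":0,"ax":0,"ay":0,"az":0},
    {"fingers":0,"x":6,"y":-36,"z":0,"ax":0,"ay":0,"az":0},
    {"fingers":0,"x":6,"y":-36,"z":0,"ax":0,"ay":0,"az":0},
    {"fingers":0,"x":3,"y":-18,"z":0,"ax":0,"ay":0,"az":0},
    {"fingers":0,"x":0,"y":0,"z":0,"ax":0,"ay":0,"az":6},
    {"fingers":0,"x":0,"y":0,"z":0,"ax":0,"ay":0,"az":6},
    {"fingers":0,"x":0,"y":0,"z":0,"ax":0,"ay":0,"az":4}
  ]
}}

```text
t: 12.2
eef_pos: [0.4526, -0.2438, 0.2032]
tool_rot: [0.001, 0.085, 0.996, 0.002]
contact_force: [0.5, 0.5, -2.5]
gripper_width: 0.148
grasp_force: 97.8
```

Run:
```python
from h import *
from plan import *
from station import bot
o=bot.get_obs();q=o['q'];print(q.round(2),o['eef_pos'],o['tool_rot'].round(3),o['contact_force'])
phi=np.radians(170);r0=R.from_quat(o["tool_rot"],scalar_first=True);x=o["eef_pos"]
print(go(o,[.458,-.262,.21],down(phi)),fk(q,P,S)[0]-x)
for k in range(10,111,20):
    q,e=ik(x,r0*R.from_euler('x',np.radians(k)),q);print(k,q.round(2),round(e,3),fk(q,P[:8]+[0]+P[9:],S)[0].round(2))
```

```text
[ 1.23  0.44 -1.06  1.91  0.44  1.05  1.38] [ 0.45256654 -0.24384088  0.20322931] [0.001 0.085 0.996 0.002] [ 0.53388408  0.51377291 -2.51941241]
(array([ -8.4, -17. ,  -6.8]), array([0.2, 0. , 0.3])) [ 0.03822072 -0.01051713 -0.01126177]
10 [ 1.18  0.3  -1.06  2.03  0.51  1.03  1.25] 0.0 [ 0.46 -0.19  0.52]
30 [ 0.91  0.34 -1.01  2.1   0.86  1.2   0.84] 0.0 [ 0.48 -0.08  0.49]
50 [ 0.63  0.48 -0.91  2.12  1.11  1.5   0.52] 0.0 [0.49 0.   0.41]
70 [ 0.4   0.68 -0.76  2.11  1.26  1.81  0.31] 0.0 [0.5  0.06 0.32]
90 [-0.01  0.82 -0.3   2.06  1.24  1.87  0.19] 0.0 [0.51 0.08 0.2 ]
110 [-0.33  1.07  0.11  1.98  1.16  1.87  0.13] 0.0 [0.5  0.06 0.09]
```

{"api": "jog_arm", "payload": {
  "rows": [
    {"fingers":0,"x":-10,"y":-17,"z":-20,"ax":0,"ay":0,"az":0},
    {"fingers":0,"x":0,"y":0,"z":0,"ax":5,"ay":0,"az":0},
    {"fingers":0,"x":0,"y":0,"z":0,"ax":8,"ay":0,"az":0},
    {"fingers":0,"x":0,"y":0,"z":0,"ax":8,"ay":0,"az":0},
    {"fingers":0,"x":0,"y":0,"z":0,"ax":8,"ay":0,"az":0},
    {"fingers":0,"x":0,"y":0,"z":0,"ax":8,"ay":0,"az":0},
    {"fingers":0,"x":0,"y":0,"z":0,"ax":8,"ay":0,"az":0},
    {"fingers":0,"x":0,"y":0,"z":0,"ax":5,"ay":0,"az":0}
  ]
}}

```text
t: 13.0
eef_pos: [0.4608, -0.2603, 0.2229]
tool_rot: [-0.033, 0.073, 0.903, -0.421]
contact_force: [-1.3, 0.1, -2.8]
gripper_width: 0.145
grasp_force: 98.4
```

```bash
python3 -c "
from station import bot;o=bot.get_obs();print(o['q'].round(2),o['joint_vel'].round(2))"
```

```text
[ 0.55  0.48 -0.81  2.04  1.11  1.49  0.6 ] [-0.6   0.33  0.26  0.1   0.47  0.7  -0.64]
```

{"api": "jog_arm", "payload": {
  "rows": [
    {"fingers":0,"x":0,"y":0,"z":0,"ax":6,"ay":0,"az":0},
    {"fingers":0,"x":0,"y":0,"z":0,"ax":6,"ay":0,"az":0},
    {"fingers":0,"x":0,"y":0,"z":0,"ax":6,"ay":0,"az":0},
    {"fingers":0,"x":0,"y":0,"z":0,"ax":6,"ay":0,"az":0},
    {"fingers":0,"x":0,"y":0,"z":0,"ax":5,"ay":0,"az":0},
    {"fingers":0,"x":0,"y":0,"z":0,"ax":4,"ay":0,"az":0},
    {"fingers":0,"x":0,"y":0,"z":0,"ax":4,"ay":0,"az":0},
    {"fingers":0,"x":0,"y":0,"z":0,"ax":3,"ay":0,"az":0}
  ]
}}

```text
t: 13.8
eef_pos: [0.4605, -0.2619, 0.2225]
tool_rot: [-0.058, 0.058, 0.706, -0.704]
contact_force: [0.9, 0.5, -3.0]
gripper_width: 0.141
grasp_force: 98.4
```

Run:
```python
from h import *
from station import bot
import cv2
o=bot.get_obs();r=R.from_quat(o["tool_rot"],scalar_first=True).as_matrix();print(o['q'].round(2),o['joint_vel'].round(2),"tilt",np.degrees(np.arccos(-r[2,2])),r.round(2).tolist())
```

```text
[ 0.03  0.79 -0.34  2.06  1.27  1.9   0.22] [-0.55  0.21  0.69 -0.01 -0.05  0.02 -0.17] tilt 89.84367058702172 [[-0.99, 0.0, -0.16], [0.16, 0.0, -0.99], [-0.0, -1.0, -0.0]]
```

{"api": "jog_arm", "payload": {
  "rows": [
    {"fingers":0,"x":0,"y":0,"z":0,"ax":3,"ay":0,"az":0},
    {"fingers":0,"x":0,"y":0,"z":0,"ax":3,"ay":0,"az":0},
    {"fingers":0,"x":0,"y":0,"z":0,"ax":3,"ay":0,"az":0},
    {"fingers":0,"x":0,"y":0,"z":0,"ax":3,"ay":0,"az":0},
    {"fingers":0,"x":0,"y":0,"z":0,"ax":3,"ay":0,"az":0},
    {"fingers":0,"x":0,"y":0,"z":0,"ax":2,"ay":0,"az":0},
    {"fingers":0,"x":0,"y":0,"z":0,"ax":0,"ay":0,"az":0},
    {"fingers":0,"x":0,"y":0,"z":0,"ax":0,"ay":0,"az":0}
  ]
}}

```text
t: 14.6
eef_pos: [0.4606, -0.2624, 0.2232]
tool_rot: [0.066, -0.05, -0.595, 0.8]
contact_force: [0.8, 0.1, -1.8]
gripper_width: 0.14
grasp_force: 98.5
```

Run:
```python
from h import *
from station import bot
import cv2
o=bot.get_obs();r=R.from_quat(o["tool_rot"],scalar_first=True).as_matrix();print(o['q'].round(2),"tilt",np.degrees(np.arccos(-r[2,2])))
c=bot.read_camera("side");cv2.imwrite("pics/s2.png",c["pixels"][:,:,::-1])
```

```text
[-0.22  0.96  0.01  2.04  1.23  1.9   0.14] tilt 106.7272114880256
```

View pics/s2.png

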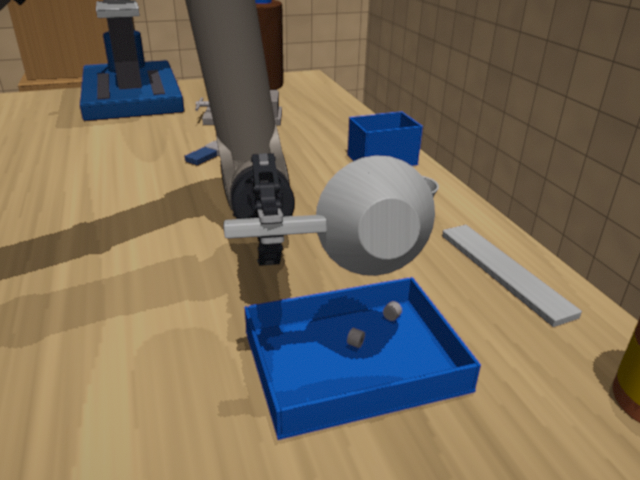

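Both slugs lie in the tray at (356,338) and (393,311), so I roll back upright.

{"api": "jog_arm", "payload": {
  "rows": [
    {"fingers":0,"x":0,"y":0,"z":0,"ax":-5,"ay":0,"az":0},
    {"fingers":0,"x":0,"y":0,"z":0,"ax":-7,"ay":0,"az":0},
    {"fingers":0,"x":0,"y":0,"z":0,"ax":-7,"ay":0,"az":0},
    {"fingers":0,"x":0,"y":0,"z":0,"ax":-7,"ay":0,"az":0},
    {"fingers":0,"x":0,"y":0,"z":0,"ax":-7,"ay":0,"az":0},
    {"fingers":0,"x":0,"y":0,"z":0,"ax":-7,"ay":0,"az":0},
    {"fingers":0,"x":0,"y":0,"z":0,"ax":-7,"ay":0,"az":0},
    {"fingers":0,"x":0,"y":0,"z":0,"ax":-7,"ay":0,"az":0}
  ]
}}

```text
t: 15.45
eef_pos: [0.4601, -0.2625, 0.225]
tool_rot: [-0.034, 0.075, 0.894, -0.441]
contact_force: [-1.6, -0.7, -2.6]
gripper_width: 0.144
grasp_force: 98.2
```

{"api": "jog_arm", "payload": {
  "rows": [
    {"fingers":0,"x":0,"y":0,"z":0,"ax":-8,"ay":0,"az":0},
    {"fingers":0,"x":0,"y":0,"z":0,"ax":-8,"ay":0,"az":0},
    {"fingers":0,"x":0,"y":0,"z":0,"ax":-8,"ay":0,"az":0},
    {"fingers":0,"x":0,"y":0,"z":0,"ax":-8,"ay":0,"az":0},
    {"fingers":0,"x":0,"y":0,"z":0,"ax":-8,"ay":0,"az":0},
    {"fingers":0,"x":0,"y":0,"z":0,"ax":-8,"ay":0,"az":0},
    {"fingers":0,"x":0,"y":0,"z":0,"ax":-5,"ay":0,"az":0},
    {"fingers":0,"x":0,"y":0,"z":0,"ax":0,"ay":0,"az":0}
  ]
}}

```text
t: 16.25
eef_pos: [0.4578, -0.2667, 0.2245]
tool_rot: [0.001, 0.087, 0.996, 0.001]
contact_force: [-0.3, -0.6, -3.1]
gripper_width: 0.146
grasp_force: 98.0
```

Run:
```python
from h import *
from station import bot
o=bot.get_obs();print(o['q'].round(2),o['eef_pos'])
print(go(o,[.4767,.1933,.20],R.from_quat([.002,-.057,.998,.001],scalar_first=True)))
```

```text
[ 0.65  0.26 -0.29  1.89  0.08  1.    1.73] [ 0.45780224 -0.26669087  0.22445425]
(array([ 61. , 456.3,  25.4]), array([ -0. ,  -0.1, -16.5]))
```

{"api": "jog_arm", "payload": {
  "rows": [
    {"fingers":0,"x":0,"y":0,"z":0,"ax":0,"ay":0,"az":-8},
    {"fingers":0,"x":0,"y":0,"z":0,"ax":0,"ay":0,"az":-8.5},
    {"fingers":0,"x":-6,"y":38,"z":0,"ax":0,"ay":0,"az":0},
    {"fingers":0,"x":-6,"y":38,"z":0,"ax":0,"ay":0,"az":0},
    {"fingers":0,"x":-6,"y":38,"z":0,"ax":0,"ay":0,"az":0},
    {"fingers":0,"x":-6,"y":38,"z":0,"ax":0,"ay":0,"az":0},
    {"fingers":0,"x":-6,"y":38,"z":0,"ax":0,"ay":0,"az":0},
    {"fingers":0,"x":-6,"y":38,"z":0,"ax":0,"ay":0,"az":0}
  ]
}}

```text
t: 17.05
eef_pos: [0.4669, -0.0299, 0.2246]
tool_rot: [0.001, -0.062, 0.998, -0.001]
contact_force: [1.0, 0.1, -2.2]
gripper_width: 0.142
grasp_force: 98.1
```

{"api": "jog_arm", "payload": {
  "rows": [
    {"fingers":0,"x":-6,"y":38,"z":0,"ax":0,"ay":0,"az":0},
    {"fingers":0,"x":-6,"y":38,"z":0,"ax":0,"ay":0,"az":0},
    {"fingers":0,"x":-6,"y":38,"z":0,"ax":0,"ay":0,"az":0},
    {"fingers":0,"x":-6,"y":38,"z":0,"ax":0,"ay":0,"az":0},
    {"fingers":0,"x":-6,"y":38,"z":10,"ax":0,"ay":0,"az":0},
    {"fingers":0,"x":-6,"y":38,"z":20,"ax":0,"ay":0,"az":0},
    {"fingers":0,"x":0,"y":0,"z":20,"ax":0,"ay":0,"az":0},
    {"fingers":0,"x":0,"y":0,"z":0,"ax":0,"ay":0,"az":0}
  ]
}}

```text
t: 17.85
eef_pos: [0.4731, 0.1993, 0.1728]
tool_rot: [-0.001, -0.063, 0.998, -0.001]
contact_force: [-0.6, -1.2, -2.1]
gripper_width: 0.146
grasp_force: 98.1
```

Run:
```python
from h import *
from station import bot
o=bot.get_obs();print(o['q'].round(2),o['eef_pos'])
print(go(o,[.4767,.1933,.0224],R.from_quat([.002,-.057,.998,.001],scalar_first=True)))
```

```text
[-0.02  0.34 -0.61  1.96  0.25  0.91  0.95] [0.47305627 0.19925086 0.17283965]
(array([ -3.1,  -6.2, 150.4]), array([-0.2, -0.3,  0.7]))
```

{"api": "jog_arm", "payload": {
  "rows": [
    {"fingers":0,"x":-3,"y":-6,"z":20,"ax":0,"ay":0,"az":0.7},
    {"fingers":0,"x":0,"y":0,"z":30,"ax":0,"ay":0,"az":0},
    {"fingers":0,"x":0,"y":0,"z":30,"ax":0,"ay":0,"az":0},
    {"fingers":0,"x":0,"y":0,"z":30,"ax":0,"ay":0,"az":0},
    {"fingers":0,"x":0,"y":0,"z":20,"ax":0,"ay":0,"az":0},
    {"fingers":0,"x":0,"y":0,"z":10,"ax":0,"ay":0,"az":0},
    {"fingers":0,"x":0,"y":0,"z":4,"ax":0,"ay":0,"az":0},
    {"fingers":0,"x":0,"y":0,"z":0,"ax":0,"ay":0,"az":0}
  ]
}}

```text
t: 18.65
eef_pos: [0.4809, 0.1931, 0.0318]
tool_rot: [0.002, -0.055, 0.998, 0.001]
contact_force: [-0.3, 0.3, -2.2]
gripper_width: 0.141
grasp_force: 98.1
```

Run:
```python
from h import *
from station import bot
o=bot.get_obs();print(o['eef_pos'],o['contact_force'],o['torque'])
print(go(o,[.4767,.1933,.0224],R.from_quat([.002,-.057,.998,.001],scalar_first=True)))
```

```text
[0.4808647  0.19313294 0.03182708] [-0.26803424  0.34851315 -2.24883848] [-0.02591433  0.21885912  0.01102165]
(array([4.2, 0.6, 9.4]), array([-0. , -0. , -0.3]))
```

{"api": "jog_arm", "payload": {
  "rows": [
    {"fingers":0,"x":4,"y":0,"z":3,"ax":0,"ay":0,"az":0},
    {"fingers":0,"x":0,"y":0,"z":2,"ax":0,"ay":0,"az":0},
    {"fingers":0,"x":0,"y":0,"z":1,"ax":0,"ay":0,"az":0},
    {"fingers":0,"x":0,"y":0,"z":1,"ax":0,"ay":0,"az":0},
    {"fingers":0,"x":0,"y":0,"z":1,"ax":0,"ay":0,"az":0},
    {"fingers":0,"x":0,"y":0,"z":0.7,"ax":0,"ay":0,"az":0},
    {"fingers":0,"x":0,"y":0,"z":0,"ax":0,"ay":0,"az":0},
    {"fingers":0,"x":0,"y":0,"z":0,"ax":0,"ay":0,"az":0}
  ]
}}

```text
t: 19.45
eef_pos: [0.4766, 0.1928, 0.0227]
tool_rot: [0.002, -0.055, 0.998, 0.001]
contact_force: [-1.4, -0.1, 2.2]
gripper_width: 0.142
grasp_force: 99.0
```

The casting is on the bench, so I release it and back off straight up.

{"api": "jog_arm", "payload": {
  "rows": [
    {"fingers":20,"x":0,"y":0,"z":0,"ax":0,"ay":0,"az":0},
    {"fingers":40,"x":0,"y":0,"z":0,"ax":0,"ay":0,"az":0},
    {"fingers":60,"x":0,"y":0,"z":0,"ax":0,"ay":0,"az":0},
    {"fingers":70,"x":0,"y":0,"z":0,"ax":0,"ay":0,"az":0},
    {"fingers":70,"x":0,"y":0,"z":0,"ax":0,"ay":0,"az":0},
    {"fingers":70,"x":0,"y":0,"z":0,"ax":0,"ay":0,"az":0},
    {"fingers":70,"x":0,"y":0,"z":0,"ax":0,"ay":0,"az":0},
    {"fingers":70,"x":0,"y":0,"z":0,"ax":0,"ay":0,"az":0}
  ]
}}

```text
t: 20.25
eef_pos: [0.4766, 0.1928, 0.0224]
tool_rot: [0.001, -0.055, 0.998, 0.001]
contact_force: [1.0, 0.6, 0.3]
gripper_width: 0.821
grasp_force: 0.0
```

{"api": "jog_arm", "payload": {
  "rows": [
    {"fingers":70,"x":0,"y":0,"z":-10,"ax":0,"ay":0,"az":0},
    {"fingers":70,"x":0,"y":0,"z":-20,"ax":0,"ay":0,"az":0},
    {"fingers":70,"x":0,"y":0,"z":-30,"ax":0,"ay":0,"az":0},
    {"fingers":70,"x":0,"y":0,"z":-40,"ax":0,"ay":0,"az":0},
    {"fingers":70,"x":0,"y":0,"z":-40,"ax":0,"ay":0,"az":0},
    {"fingers":70,"x":0,"y":0,"z":-20,"ax":0,"ay":0,"az":0},
    {"fingers":70,"x":0,"y":0,"z":0,"ax":0,"ay":0,"az":0},
    {"fingers":70,"x":0,"y":0,"z":0,"ax":0,"ay":0,"az":0}
  ]
}}

```text
t: 21.05
eef_pos: [0.4761, 0.1922, 0.1829]
tool_rot: [0.002, -0.055, 0.999, 0.001]
contact_force: [-0.5, 0.4, -0.6]
gripper_width: 0.817
grasp_force: 0.0
```

Run:
```python
from station import bot
import cv2
c=bot.read_camera("side");cv2.imwrite("pics/s3.png",c["pixels"][:,:,::-1])
```

```text
(no output)
```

View pics/s3.png

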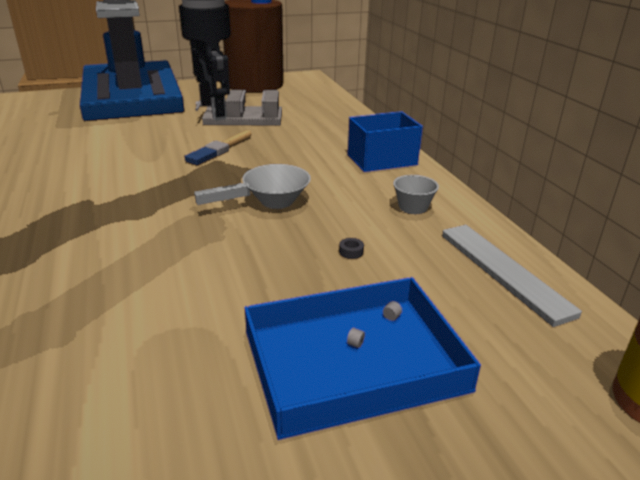

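The casting stands upright where it was (rim centre near (276,184)). Both slugs are still in the tray at (356,338) and (393,311), and the gripper is clear.

```bash
python3 -c "
from station import bot;print(bot.hand_in())"
```

```text
the job is handed in; nothing more can be done
None
```

I tipped both slugs into the wide tray, stood the casting back upright where it started and released it; the job was handed in at about 21 s, and no verdict was returned.

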